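Find the loose bearing bolt on the feed-shaft stand and hold its cap open

TASK

The feed shaft of an office printer lies in three hinged bearing blocks on the stand: flip the cam lever of the sliding end stop down flat to lock the stop against the shaft end, then tap the tall bolt heads on the bearing caps from the side to find the one that is loose and rocks. Swing that bolt's cap up to more than 45 degrees open and finish while still holding it up there with the gripper, so that I can get at the bearing; leave the other things on the bench alone.

Things in the scene. Friction and masses are not known exactly. Their poses are not given: they have to be found in the camera images.
- bed: bearing stand fixed to the bench: aluminium bed 150 (x) x 440 (y) mm, top 26 mm above the bench. Origin on the bench under the middle block; y along the shaft towards the end stop, -x the bolt side, nearer the robot. Shaft: steel, 16 mm, along y over the origin, 60 mm above the bench. The three bearing blocks stand at y = -100, 0, +100 mm in a drawn order; two 42 mm tyres between them
- end_stop (a joint): sliding end stop: 0 = its nose touches the shaft end (it starts there), up to 0.035 m as it slides away along bed +y; unlocked, it slides under about 4 N. Dark steel body 50 x 40 mm in plan, middle at bed (10, 190) mm, top 80 mm above the bench
- cam_lever (a joint): cam lever on the -x side of the end stop, hinged about an axis parallel to bed y through bed (-40, 190, 42.5) mm. 0 = leaning 0.3 rad back to +x, 0.3 = upright, 1.87 = flat towards bed -x, against its stop: locked. Starts at 0 to 0.5, stays where left. About 1 N at the knob moves it, up to about 10 N over the last half radian where its eccentric bites on the bed
- lever_knob (a point): centre of the black ball knob, 22 mm across, on the end of the cam lever, 68 mm from the lever's hinge axis; the rod is 10 mm thick. Lying flat, the knob is 42 mm above the bench
- cap_a: hinged cap a of a grey cast bearing block (three alike), 32 mm wide (y), about 0.35 kg. Origin on its hinge axis, parallel to bed y, at bed x = 48 mm, 60 mm above the bench. Shut: axes as the bed's. The -x end swings up, to 1.25 rad at most; let go, it always falls shut. A cap with a tight bolt does not move at all; the one with the loose bolt lifts freely, bolt and all
- lug_a (a point): middle of the lifting lug of cap a: a plain tongue on its free (-x) end, 24 mm wide (y), 12 mm thick (z), 24 mm long, at (-116, 0, 8) mm in the cap's frame; shut, 68 mm above the bench. Free space beside and below it
- head_a (a point): top middle of the bolt head in cap a: steel hexagon 20 mm across, 18 mm tall, on a 25 mm collar 4 mm thick, 88 mm from the hinge axis in cap -x; shut, 96 mm above the bench, the cap's top around it at 74 mm. All look alike: a tight one does not give; the loose one rocks any way by up to 0.18 rad (5 mm at mid-height of the hexagon) under 1 N, then springs back upright
- cap_b: hinged cap b of a grey cast bearing block (three alike), 32 mm wide (y), about 0.35 kg. Origin on its hinge axis, parallel to bed y, at bed x = 48 mm, 60 mm above the bench. Shut: axes as the bed's. The -x end swings up, to 1.25 rad at most; let go, it always falls shut. A cap with a tight bolt does not move at all; the one with the loose bolt lifts freely, bolt and all
- lug_b (a point): middle of the lifting lug of cap b: a plain tongue on its free (-x) end, 24 mm wide (y), 12 mm thick (z), 24 mm long, at (-116, 0, 8) mm in the cap's frame; shut, 68 mm above the bench. Free space beside and below it
- head_b (a point): top middle of the bolt head in cap b: steel hexagon 20 mm across, 18 mm tall, on a 25 mm collar 4 mm thick, 88 mm from the hinge axis in cap -x; shut, 96 mm above the bench, the cap's top around it at 74 mm. All look alike: a tight one does not give; the loose one rocks any way by up to 0.18 rad (5 mm at mid-height of the hexagon) under 1 N, then springs back upright
- cap_c: hinged cap c of a grey cast bearing block (three alike), 32 mm wide (y), about 0.35 kg. Origin on its hinge axis, parallel to bed y, at bed x = 48 mm, 60 mm above the bench. Shut: axes as the bed's. The -x end swings up, to 1.25 rad at most; let go, it always falls shut. A cap with a tight bolt does not move at all; the one with the loose bolt lifts freely, bolt and all
- lug_c (a point): middle of the lifting lug of cap c: a plain tongue on its free (-x) end, 24 mm wide (y), 12 mm thick (z), 24 mm long, at (-116, 0, 8) mm in the cap's frame; shut, 68 mm above the bench. Free space beside and below it
- head_c (a point): top middle of the bolt head in cap c: steel hexagon 20 mm across, 18 mm tall, on a 25 mm collar 4 mm thick, 88 mm from the hinge axis in cap -x; shut, 96 mm above the bench, the cap's top around it at 74 mm. All look alike: a tight one does not give; the loose one rocks any way by up to 0.18 rad (5 mm at mid-height of the hexagon) under 1 N, then springs back upright
- spanner: open-ended steel spanner 180 mm long, 8 mm thick, lying on the bench on the far side of the stand; leave alone. Origin under its middle, x along it
- spare_tyre: black rubber tyre 42 mm across, 26 mm high, lying on the bench on the far side of the stand; leave alone. Origin under its middle
- drinks_can: plain drinks can 66 mm across, 115 mm high, standing on the bench past the end-stop end of the stand; leave alone. Origin under its middle
- parts_tray: white open tray 100 x 150 x 35 mm with bolts in it, on the bench past the other end of the stand; leave alone. Origin under its middle

How it is judged (in metres and radians):
On the way, in this order (a step that is already met when the one before it is completed fails the run):
1. the cam lever lies flat (locked) and the end stop is still at the shaft end, all caps shut (value of joint cam_lever above 1.7 rad and value of joint end_stop below 0.006 m and angle between each of cap_a, cap_b, cap_c's own z axis and vertical below 0.1 rad), for 0.2 s.
2. the loose bolt has been found: the gripper rocks it, its cap still shut (((angle between the z axis of head_a and the z axis of cap_a, either way round above 0.06 rad and contact force between the fingers and cap_a above 0.15 N) or (angle between the z axis of head_b and the z axis of cap_b, either way round above 0.06 rad and contact force between the fingers and cap_b above 0.15 N) or (angle between the z axis of head_c and the z axis of cap_c, either way round above 0.06 rad and contact force between the fingers and cap_c above 0.15 N)) and angle between each of cap_a, cap_b, cap_c's own z axis and vertical below 0.1 rad), for 0.05 s.
3. the cap of the loose bolt is swung up past 45 degrees (angle between any of cap_a, cap_b, cap_c's own z axis and vertical above 0.79 rad), for 0.2 s.
At the end, for the whole second after the job is handed in: The cap of the loose bolt is more than 0.79 rad (45 degrees) open and still, held up by the fingers (at least 0.3 N of finger contact on the cap or its bolt); the cam lever is flat (more than 1.7 of 1.87 rad) and the end stop is within 6 mm of the shaft end (value of joint cam_lever above 1.7 rad and value of joint end_stop below 0.006 m and ((angle between cap_a's own z axis and vertical above 0.79 rad and contact force between the fingers and cap_a above 0.3 N and angular speed of cap_a below 0.15 rad/s) or (angle between cap_b's own z axis and vertical above 0.79 rad and contact force between the fingers and cap_b above 0.3 N and angular speed of cap_b below 0.15 rad/s) or (angle between cap_c's own z axis and vertical above 0.79 rad and contact force between the fingers and cap_c above 0.3 N and angular speed of cap_c below 0.15 rad/s))); the arm keeps its last pose, push and grip.
It fails at once if a bystander (spanner, spare tyre, drinks can, tray) is moved more than 20 mm (distance of any of spanner, spare_tyre, drinks_can, parts_tray from where it was at the start of the episode above 0.02 m).
It also fails if it takes over 72 s, if anything falls off the work surface, if the arm or the gripper's body presses on something with over 40 N, if the wrist force passes 120 N, or if a joint passes its speed limit or range.

ROBOT

A 6-joint arm with a two-finger parallel gripper is mounted at the origin on the work surface. World frame = base frame: x ahead of the robot, y to its left, z up, the work surface at z = 0. Lengths are in mm, angles in rad, forces in N, time in s.
With the tool pointing down it reaches from about 375 to 925 mm from the base axis. Payload 5.7 kg.
Tool frame: the origin (TCP) lies on the centre line of the jaws, within the pads' length; the fingertips stand bot.tips_ahead ahead of it and the grasp point (between the pads) lies 8 mm behind it (bot.tips_ahead is the distance from the TCP to the fingertips, in mm); z points along the fingers, y is the line along which they close (so a half turn about z gives the same grasp; the last joint's range is limited). The gripper opens to 88 mm and grips with 3 to 60 N. Pads are 20 mm wide; open, the fingers measure 115 mm over their backs; the gripper's body (75 mm by 178 mm) begins 61 mm behind the grasp point.
Start: joints at [1.14, 0.359, 1.51, -0, 1.272, -0.115], TCP at [186.339, 570.299, 233.623] pointing down, gripper open.
Joint ranges: [-2.97, 2.97], [-1.01, 2.36], [0.21, 2.38], [-0.96, 4.11], [0.2, 2.71], [-2.98, 2.98]. Speed limits (rad/s): [2.39, 2.39, 3.14, 3.14, 3.14, 3.14].

INTERFACE

Orientations are given as a rotation vector (axis times angle).
In Python, from station import bot, cams, order gives the robot as it stands.
- The arm moves only by the shell command python3 -m pendant 'ROWS' [OPENING] [FORCE]. ROWS is JSON, a list of rows, each a list of 6 numbers: the shift along the tool's x, y, z normalised to -1 to 1, where 1 is 8 cm, then the turn, a rotation vector about the tool's x, y, z normalised to -1 to 1, where 1 is pi rad. A call has 1 to 20 rows; each row shifts and turns the commanded pose from where the row before left it, along the tool's axes as they then stand; what a row does not reach is not made up. A row lasts 1/10 s, in which the tool goes at most 50 mm and 8.59 degrees, less where a joint would pass 70% of its speed; a pose out of reach is approached as far as the arm can. A call with a number of a shift or a turn outside -1 to 1 is refused whole. A call with a gripper value outside its range is refused whole. OPENING is the opening, from -1 (shut) to 1 (fully open), set as the call begins (- or left out, the last holds). The fingers move at their own pace and stop on an object; FORCE is the grip in N (left out, the last holds). Time passes only in rows, so rows that do not move let the fingers close. It gives the time, the measured TCP pose, the force, the opening and the grip force at its end, in the units of the state.
- bot.get_state(): the state, without advancing time (a new reading comes with each control period).
- cams.read_camera(name): name is "scene" or "top" or "wrist"; returns (picture, depth): 384x512x3 uint8, red, green, blue; 384x512 float32, mm along the optical axis (not along the pixel's ray), 0 where there is no reading.
- cams.get_calibration(name): a dict with "fx", "fy", "cx", "cy" (pixels), "origin" and "orientation" of the camera in the world; the wrist camera has in their place "T_tool_cam" (4x4, takes a point from camera to tool coordinates, whose origin is the TCP and whose axes are the flange's). Camera axes: x right, y down, z forward; pixel columns grow to the right and rows downward; lengths in mm; the calibration is good to about 2 mm. A picture is of the moment at which its call begins: read the wrist's pose just before it. get_calibration takes no time and is no camera call.
- order.finish_job(): hands the job in; it is judged then, once.
The state is a dict: "clock": time; "joints": joint angles; "joint_velocities": joint speeds; "tau": joint torques, N m; "position": TCP position; "eef_rot": TCP orientation; "contact_force": force on the tool from outside, world axes, zero at the start; "torque": the same for the moment, N m; "opening": opening from 0.0 (shut) to 1.0 (fully open); "finger_force": force on a finger pad.
Only numpy, scipy, OpenCV 4.12 (cv2) and the standard library are available. Lean on these libraries where they do the work, as an engineer would, in place of code of your own. Each camera call takes 0.05 s, during which the arm holds its last target. There are 200 camera calls.

## Working session

There is one attempt and no reset: what is moved stays moved. The work goes in short steps, Python scripts to look and compute and a shell command to move; the robot and the scene stay as the last step left them, time stands still between calls to the robot, and variables do not carry over. Pictures are saved under pics/ and viewed, at most 10 in all, crops included, and the job is handed in when it is done.

```bash
ls; mkdir -p pics; python3 - <<'E'
from station import bot,cams,order
import cv2,numpy as np
s=bot.get_state(); print({k:np.round(v,3).tolist() for k,v in s.items()}, bot.tips_ahead)
for n in("top","scene"):
    p,d=cams.read_camera(n); cv2.imwrite(f"pics/{n}0.png",p[:,:,::-1]); np.savez(f"{n}0.npz",p=p,d=d)
    print(n,cams.get_calibration(n))
print(cams.get_calibration("wrist"))
E
```

```text
pics
{'clock': 0.0, 'joints': [1.14, 0.359, 1.511, -0.0, 1.272, -0.115], 'joint_velocities': [0.001, -0.0, -0.001, -0.0, -0.001, 0.001], 'tau': [0.0, -51.537, -27.072, 0.067, 0.035, -0.0], 'position': [186.076, 569.734, 232.842], 'eef_rot': [-0.494, -3.102, 0.003], 'contact_force': [0.326, 0.712, -0.53], 'torque': [0.009, -0.019, 0.038], 'finger_force': 0.0, 'opening': 0.999} 11.0
top {'fx': 426.6073530100606, 'fy': 426.6073530100606, 'cx': 259.02312813936175, 'cy': 192.87543399102574, 'origin': array([ 370.41329137,   59.65677784, 1357.59992208]), 'orientation': array([-2.15373993,  2.09059615, -0.20740124])}
scene {'fx': 355.9741557803542, 'fy': 355.9741557803542, 'cx': 250.85834145539533, 'cy': 189.9297728617775, 'origin': array([1161.82366223, -302.37149273,  772.90404146]), 'orientation': array([-2.12472763, -1.1615469 ,  0.48798667])}
{'fx': 331.0000018593904, 'fy': 331.0000018593904, 'cx': 257.3239230515062, 'cy': 187.78555330309445, 'T_tool_cam': array([[ 7.75564915e-05, -9.64510082e-01, -2.64046012e-01,
         7.18299045e+01],
       [ 9.99997027e-01, -5.68737034e-04,  2.37121121e-03,
        -1.24332536e+00],
       [-2.43722986e-03, -2.64045411e-01,  9.64507170e-01,
        -1.50496677e+02],
       [ 0.00000000e+00,  0.00000000e+00,  0.00000000e+00,
         1.00000000e+00]])}
```

View pics/top0.png

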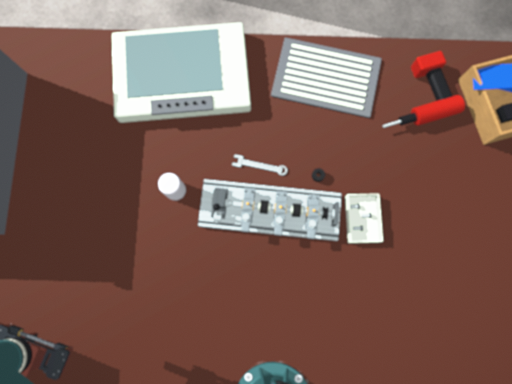

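View pics/scene0.png

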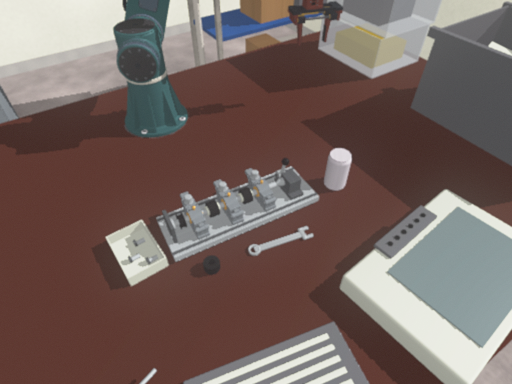

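The top view shows the stand centred near (270,210), with the end stop at its left end (218,205), the can at (172,187), the tray at (364,218), and the spanner and tyre above. The scene view shows the lever knob standing near (286,161).

```bash
cat > h.py <<'E'
import numpy as np,cv2
from scipy.spatial.transform import Rotation as R
from station import bot,cams,order
def pose(n,s=None):
    c=cams.get_calibration(n); T=np.eye(4)
    if n=="wrist":
        s=s or bot.get_state()
        T[:3,:3]=R.from_rotvec(s["eef_rot"]).as_matrix(); T[:3,3]=s["position"]; T=T@c["T_tool_cam"]
    else:
        T[:3,:3]=R.from_rotvec(c["orientation"]).as_matrix(); T[:3,3]=c["origin"]
    return c,T
def cloud(d,n,s=None):
    c,T=pose(n,s); v,u=np.mgrid[:d.shape[0],:d.shape[1]]
    P=np.stack([(u-c["cx"])/c["fx"]*d,(v-c["cy"])/c["fy"]*d,d],-1)
    W=P@T[:3,:3].T+T[:3,3]; W[d<=0]=np.nan; return W
def proj(p,n,s=None):
    c,T=pose(n,s); q=T[:3,:3].T@(np.array(p,float)-T[:3,3])
    return q[0]/q[2]*c["fx"]+c["cx"],q[1]/q[2]*c["fy"]+c["cy"]
def ray(u,v,z,n,s=None):
    c,T=pose(n,s); r=T[:3,:3]@np.array([(u-c["cx"])/c["fx"],(v-c["cy"])/c["fy"],1]); o=T[:3,3]
    return o+r*(z-o[2])/r[2]
E
python3 - <<'E'
from h import *
f=np.load("top0.npz"); W=cloud(f["d"],"top")
z=W[...,2]; m=((z>14)&(z<130)).astype(np.uint8); m[:175]=0; m[245:]=0; m[:,:193]=0; m[:,344:]=0
print(np.nanpercentile(z[180:240,200:340],[1,10,25,50,75,90,99]))
n,l,st,_=cv2.connectedComponentsWithStats(m); i=1+st[1:,4].argmax(); print(st[i])
pts=W[(l==i)]; r=cv2.minAreaRect(pts[:,:2].astype(np.float32)); print(r)
rp=cv2.minAreaRect(np.argwhere(l==i)[:,::-1].astype(np.float32)); print(rp)
b=cv2.boxPoints(rp); print(b,[ray(*q,26,"top").round(1).tolist() for q in b])
E
python3 - <<'E'
import cv2
p=cv2.imread("pics/top0.png")[170:250,150:400]; cv2.imwrite("pics/c1.png",cv2.resize(p,None,fx=3.2,fy=3.2,interpolation=2))
E
```

```text
[-3.19284537  1.3582421  23.24674284 28.24424912 67.92409954 80.20334526
 98.13606771]
[ 199  179  143   61 6576]
((575.81591796875, 22.207489013671875), (440.0914001464844, 158.0387420654297), 85.75251770019531)
((270.46356201171875, 209.35523986816406), (140.41720581054688, 47.90254592895508), 5.856014251708984)
[[198.17761 226.01822]
 [203.06506 178.36566]
 [342.7495  192.69226]
 [337.86206 240.34482]] [[517.2, 246.2, 26.0], [670.4, 239.2, 26.0], [637.3, -207.5, 26.0], [485.4, -191.0, 26.0]]
```

```bash
cat >> h.py <<'E'
try: B=np.load("bed.npy")   # ox,oy,yaw
except Exception: B=np.array([575.8,22.2,np.deg2rad(-4.25)])
def Rb(): return R.from_euler("z",B[2])
def b2w(p): return Rb().apply(p)+[B[0],B[1],0]
def w2b(p): return Rb().inv().apply(np.asarray(p)-[B[0],B[1],0])
def Rt(tilt=0): # tool x=-bed x, y=bed y, z down; tilt>0 leans fingers forward (+x)
    return Rb()*R.from_euler("y",-tilt)*R.from_matrix(np.array([[-1,0,0],[0,1,0],[0,0,-1.]]))
def go(p,tilt=0):
    s=bot.get_state(); Rc=R.from_rotvec(s["eef_rot"])
    d=Rc.inv().apply(b2w(p)-s["position"]); r=(Rc.inv()*Rt(tilt)).as_rotvec()
    print("at",w2b(s["position"]).round(1),"shift/80",(d/80).round(3),"turn/pi",(r/np.pi).round(4))
E
python3 -c "
from h import *
go([-20,40,250])"
```

```text
at [-429.2  517.2  232.9] shift/80 [-6.393 -4.568 -0.207] turn/pi [-0.0005 -0.0001 -0.0769]
```

```bash
python3 -m pendant '[[0,0,0,0,0,-0.0385],[0,0,0,0,0,-0.0385],[-0.32,-0.373,-0.0134,0,0,0],[-0.32,-0.373,-0.0134,0,0,0],[-0.32,-0.373,-0.0134,0,0,0],[-0.32,-0.373,-0.0134,0,0,0],[-0.32,-0.373,-0.0134,0,0,0],[-0.32,-0.373,-0.0134,0,0,0],[-0.32,-0.373,-0.0134,0,0,0],[-0.32,-0.373,-0.0134,0,0,0],[-0.32,-0.373,-0.0134,0,0,0],[-0.32,-0.373,-0.0134,0,0,0],[-0.32,-0.373,-0.0134,0,0,0],[-0.32,-0.373,-0.0134,0,0,0],[-0.32,-0.373,-0.0134,0,0,0],[-0.32,-0.373,-0.0134,0,0,0],[-0.32,-0.373,-0.0134,0,0,0],[-0.32,-0.373,-0.0134,0,0,0]]' -1
python3 -m pendant '[[0,0,0,0,0,0],[0,0,0,0,0,0]]'
python3 - <<'E'
from h import *
go([-20,40,250])
s=bot.get_state(); p,d=cams.read_camera("wrist"); cv2.imwrite("pics/w1.png",p[:,:,::-1]); np.savez("w1.npz",p=p,d=d,pos=s["position"],rot=s["eef_rot"])
for q in [[-40,-100,96],[-40,0,96],[-40,100,96],[-20,190,107],[-75,-220,26],[-75,220,26]]: print(q,np.round(proj(b2w(q),"wrist",s),1))
E
```

```text
clock: 1.9
position: [560.1, 62.5, 250.5]
eef_rot: [-0.116, -3.139, -0.0]
contact_force: [0.3, 0.3, 0.2]
opening: 0.002
finger_force: 0.0
clock: 2.1
position: [559.4, 63.4, 250.2]
eef_rot: [-0.119, -3.138, -0.0]
contact_force: [-0.7, 0.4, -0.2]
opening: 0.003
finger_force: 0.0
at [-19.5  39.9 250.2] shift/80 [0.007 0.001 0.003] turn/pi [ 0.0001 -0.0005 -0.0005]
[-40, -100, 96] [107.2 155.1]
[-40, 0, 96] [214.9 154.9]
[-40, 100, 96] [322.5 154.7]
[-20, 190, 107] [422.1 178.1]
[-75, -220, 26] [ 22.1 113.2]
[-75, 220, 26] [420.3 112.6]
```

View pics/w1.png

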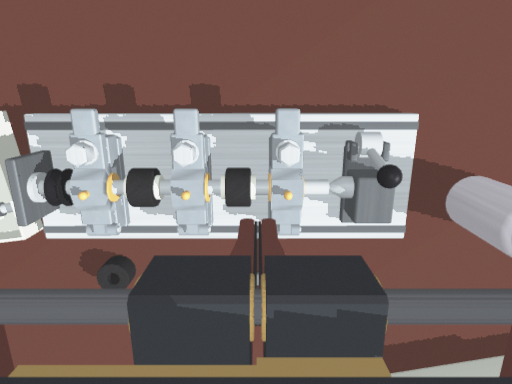

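The wrist view shows hex heads at about (80,153), (185,152) and (289,153), the black knob at (389,177), the end stop at (367,190) and the can at (485,210). The blocks sit about 30 px further toward -y than I assumed, so I'll take the origin from the bolts.

```bash
python3 - <<'E'
from h import *
f=np.load("w1.npz"); s=dict(position=f["pos"],eef_rot=f["rot"]); W=cloud(f["d"],"wrist",s)
b=w2b(W.reshape(-1,3)).reshape(W.shape); p=f["p"]
for u,v in [(80,153),(185,152),(289,153)]:
    sl=np.s_[v-16:v+17,u-18:u+19]; m=(b[sl][...,2]>91)&(b[sl][...,2]<103)
    n,l,st,c=cv2.connectedComponentsWithStats(m.astype(np.uint8)); i=1+st[1:,4].argmax(); q=b[sl][l==i]
    cu,cv_=c[i]+[u-18,v-16]; print("head",st[i],cu.round(1),cv_.round(1),np.median(q,0).round(1),"ray96",ray(cu,cv_,96,"wrist",s).round(1))
sl=np.s_[155:200,365:412]; m=(p[sl].max(-1)<60)&(b[sl][...,2]>88)
n,l,st,c=cv2.connectedComponentsWithStats(m.astype(np.uint8)); i=1+st[1:,4].argmax()
print("knob",st[i],c[i]+[365,155],b[sl][l==i].max(0).round(1),np.nanmedian(b[sl][l==i],0).round(1))
# bed near edge
z=b[...,2]
for u in (60,140,235,340,395):
    col=np.where((z[95:140,u]>20)&(z[95:140,u]<34))[0]; print("near edge",u,b[95+col[0],u].round(1))
m=(z>72)&(z<90)&(b[...,1]>110)&(b[...,1]<200)&(b[...,0]>-40); print("stop",np.nanpercentile(b[m],[2,98],axis=0).round(1))
E
```

```text
head [  3   6  23  24 377] 76.0 154.5 [ -40.4 -129.5   94.7] ray96 [ 525.8 -103.2   96. ]
head [  5   7  22  24 361] 182.5 154.4 [-40.6 -30.2  95.1] ray96 [533.2  -4.8  96. ]
head [  8   6  21  23 367] 288.9 154.2 [-40.4  68.9  95.2] ray96 [540.6  93.7  96. ]
knob [ 12  10  24  23 344] [386.86046512 175.74418605] [-12.9 164.9 119.6] [-24.6 154.1 115.1]
near edge 60 [ -74.1 -179.2   24.6]
near edge 140 [-74.9 -91.4  21.9]
near edge 235 [-74.7  14.8  23.1]
near edge 340 [-73.5 131.4  25. ]
near edge 395 [-74.5 192.6  24.5]
stop [[-34.  139.   73.2]
 [ 33.  177.   84.5]]
```

```bash
python3 - <<'E'
from h import *
np.save("bed.npy",[*b2w([-0.5,-30.3,0])[:2],np.deg2rad(-4.3)])
E
python3 -c "
from h import *
print(B); go([14,190,103])"
```

```text
[ 5.73055888e+02 -7.97962636e+00 -7.50491578e-02]
at [-19.7  70.9 250.2] shift/80 [-0.426  1.488  1.84 ] turn/pi [ 0.0001 -0.0006  0.0002]
```

```bash
python3 -m pendant '[[-0.106,0.372,0,0,0,0],[-0.106,0.372,0,0,0,0],[-0.106,0.372,0,0,0,0],[-0.106,0.372,0,0,0,0],[0,0,0.46,0,0,0],[0,0,0.46,0,0,0],[0,0,0.46,0,0,0],[0,0,0.46,0,0,0],[0,0,0,0,0,0],[0,0,0,0,0,0]]'
python3 - <<'E'
from h import *
go([14,190,103]); p,d=cams.read_camera("wrist"); cv2.imwrite("pics/w2.png",p[:,:,::-1])
E
```

```text
clock: 3.15
position: [601.0, 181.1, 103.7]
eef_rot: [-0.114, -3.138, 0.001]
contact_force: [0.0, -0.7, 0.8]
opening: -0.001
finger_force: 0.0
at [ 13.7 190.6 103.7] shift/80 [-0.004 -0.008  0.009] turn/pi [-0.0001 -0.0006  0.0008]
```

View pics/w2.png

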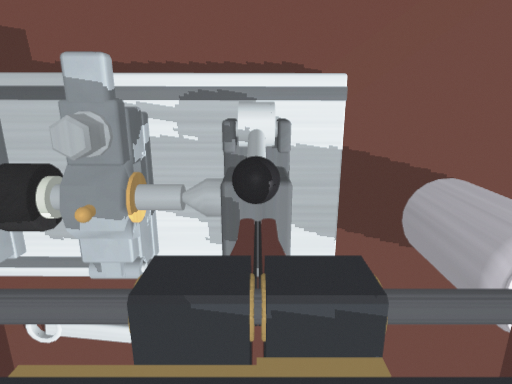

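The knob (256,180) lines up with the closed fingers, which are behind it over the stop. I'll push it toward -x.

```bash
python3 -m pendant '[[0.14,0,0,0,0,0],[0.14,0,0,0,0,0],[0.14,0,0,0,0,0],[0.14,0,0,0,0,0],[0.14,0,0,0,0,0],[0.14,0,0,0,0,0],[0.14,0,0,0,0,0],[0.12,0,0,0,0,0]]'
python3 -m pendant '[[-0.05,0,-0.15,0,0,0],[0,0,-0.25,0,0,0],[0.2,0,0,0,0,0],[0.2,0,0,0,0,0],[0,0,0,0,0,0]]'
python3 - <<'E'
from h import *
go([-102,190,64]); p,d=cams.read_camera("wrist"); cv2.imwrite("pics/w3.png",p[:,:,::-1])
E
```

```text
clock: 4.0
position: [513.3, 186.7, 103.5]
eef_rot: [-0.116, -3.139, 0.0]
contact_force: [2.1, 0.5, 0.7]
opening: 0.011
finger_force: 0.4
clock: 4.5
position: [483.1, 188.5, 135.2]
eef_rot: [-0.115, -3.136, 0.001]
contact_force: [-0.5, 0.2, 0.3]
opening: 0.005
finger_force: 0.0
at [-104.4  189.2  135.2] shift/80 [-0.033  0.011  0.89 ] turn/pi [-0.0003 -0.0012  0.0005]
```

View pics/w3.png

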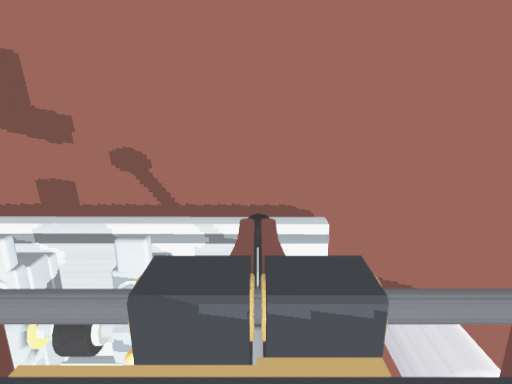

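The knob is just visible under the fingertips at (258,217), so I'll press down.

```bash
python3 -m pendant '[[0,0,0.15,0,0,0],[0,0,0.15,0,0,0],[0,0,0.12,0,0,0],[0,0,0.12,0,0,0],[0,0,0.1,0,0,0],[0,0,0.1,0,0,0],[0,0,0.08,0,0,0],[0,0,0.05,0,0,0],[0,0,0,0,0,0]]'
```

```text
clock: 5.45
position: [484.7, 188.3, 64.6]
eef_rot: [-0.116, -3.135, 0.002]
contact_force: [-3.2, -0.3, 3.9]
opening: 0.004
finger_force: 2.1
```

```bash
python3 -m pendant '[[0,0,0.02,0,0,0],[0,0,0.02,0,0,0],[0,0,0,0,0,0]]';python3 -m pendant '[[0,0,0.02,0,0,0],[0,0,0.02,0,0,0],[0,0,0,0,0,0]]'
```

```text
clock: 5.75
position: [484.8, 188.4, 63.1]
eef_rot: [-0.116, -3.136, 0.001]
contact_force: [-7.6, -0.9, 22.6]
opening: 0.004
finger_force: 11.2
clock: 6.05
position: [484.8, 188.5, 61.5]
eef_rot: [-0.116, -3.137, 0.001]
contact_force: [-12.5, -1.4, 40.5]
opening: 0.008
finger_force: 20.2
```

```bash
python3 -m pendant '[[0,0,-0.1,0,0,0],[0,0,-0.5,0,0,0],[0,0,-0.5,0,0,0],[0,0,-0.5,0,0,0],[-0.4,-0.4,0,0,0,0],[-0.3,-0.4,0,0,0,0],[0,0,0,0,0,0]]'
python3 - <<'E'
from h import *
s=bot.get_state(); p,d=cams.read_camera("wrist"); cv2.imwrite("pics/w4.png",p[:,:,::-1])
for y in (-100,0,100): print(np.round(proj(b2w([-40,y,96]),"wrist",s),1))
print(np.round(proj(b2w([-108,190,42]),"wrist",s),1)); go([-72,100,95])
E
```

```text
clock: 6.75
position: [541.2, 117.5, 187.4]
eef_rot: [0.121, 3.136, -0.002]
contact_force: [-0.5, 0.6, -0.3]
opening: 0.007
finger_force: 0.0
[-33.6 196.7]
[ 97.5 196.5]
[228.6 196.2]
[335.8 102.6]
at [-43.4 124.1 186.8] shift/80 [ 0.357 -0.302  1.148] turn/pi [-0.0001  0.0001 -0.0007]
```

View pics/w4.png

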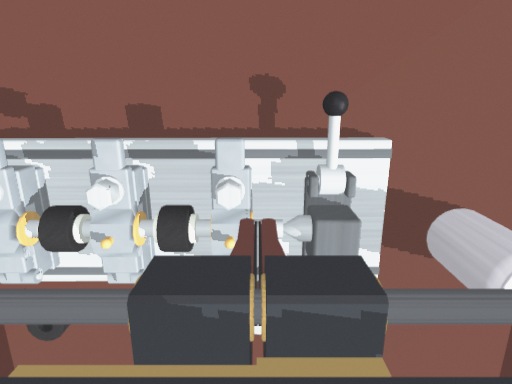

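The knob at (335,103) is where flat and locked should put it. Next I'll tap the first bolt, at (229,192).

```bash
python3 -m pendant '[[0.36,-0.3,0,0,0,0],[0.05,0,0.45,0,0,0],[0,0,0.45,0,0,0],[0,0,0.24,0,0,0],[0,0,0,0,0,0]]'
python3 -m pendant '[[-0.05,0,0,0,0,0],[-0.05,0,0,0,0,0],[-0.05,0,0,0,0,0],[0,0,0,0,0,0]]'; python3 -m pendant '[[-0.025,0,0,0,0,0],[0,0,0,0,0,0]]';python3 -m pendant '[[-0.025,0,0,0,0,0],[0,0,0,0,0,0]]'; python3 -c "
from h import *
go([-58,100,95])"
```

```text
clock: 7.3
position: [499.6, 99.8, 93.2]
eef_rot: [-0.115, -3.132, 0.001]
contact_force: [0.1, -0.2, 0.1]
opening: 0.006
finger_force: 0.0
clock: 7.7
position: [516.9, 98.4, 97.5]
eef_rot: [0.116, 3.137, 0.0]
contact_force: [0.3, 0.0, 0.3]
opening: 0.005
finger_force: 0.0
clock: 7.9
position: [517.6, 98.1, 96.8]
eef_rot: [0.116, 3.139, -0.0]
contact_force: [-0.0, 0.1, -0.1]
opening: 0.004
finger_force: 0.0
clock: 8.1
position: [519.3, 98.0, 96.5]
eef_rot: [0.116, 3.139, -0.0]
contact_force: [0.2, -0.1, -0.3]
opening: 0.005
finger_force: 0.0
at [-61.5 101.7  96.5] shift/80 [-0.044 -0.021  0.018] turn/pi [-0.      0.0001  0.0004]
```

```bash
for i in 1 2 3 ; do python3 -m pendant '[[-0.025,0,0,0,0,0],[0,0,0,0,0,0]]' | egrep 'posi|contact|finger'; done
```

```text
position: [521.3, 97.9, 96.4]
contact_force: [0.2, -0.1, 0.2]
finger_force: 0.1
position: [523.2, 97.7, 96.4]
contact_force: [-0.1, -0.2, -0.3]
finger_force: 0.3
position: [525.0, 97.6, 96.3]
contact_force: [-1.0, -0.7, 0.8]
finger_force: 0.5
```

```bash
for i in 1 ; do python3 -m pendant '[[-0.025,0,0,0,0,0],[0,0,0,0,0,0]]' | egrep 'posi|contact|finger'; done; python3 - <<'E'
from h import *
f,g=bot.get_state(),None
p,d=cams.read_camera("wrist"); cv2.imwrite("pics/w5.png",p[100:300,150:350,::-1].repeat(3,0).repeat(3,1)[:600])
go([-54,100,95])
E
```

```text
position: [525.5, 97.4, 96.2]
contact_force: [-4.3, 0.1, 4.4]
finger_force: 2.7
at [-55.3 101.6  96.2] shift/80 [-0.016 -0.02   0.015] turn/pi [-0.0001 -0.001   0.0004]
```

View pics/w5.png

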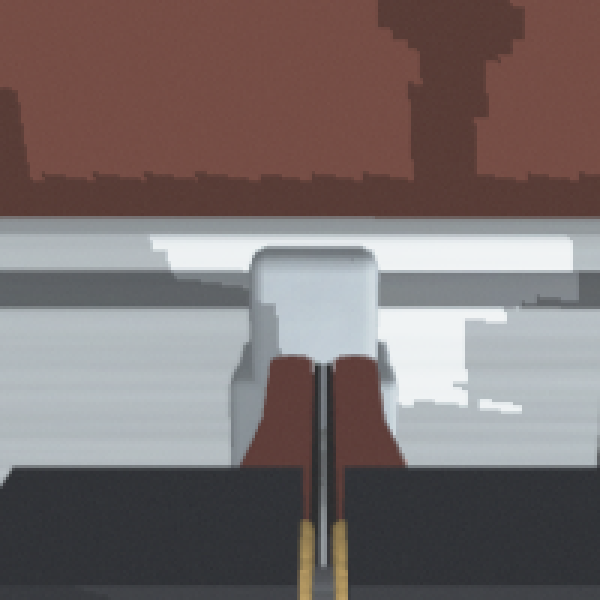

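The force stayed small over about 4 mm of travel and then hit a hard stop, which suggests this bolt is loose. I'll tap the middle bolt for comparison.

```bash
python3 -m pendant '[[0.25,0,0,0,0,0],[0,-0.42,0,0,0,0],[0,-0.42,0,0,0,0],[0,-0.42,0,0,0,0],[-0.08,0,0,0,0,0],[-0.045,0,0,0,0,0],[0,0,0,0,0,0]]' | egrep 'posi|contact|finger'; for i in 1 2 3 ; do python3 -m pendant '[[-0.025,0,0,0,0,0],[0,0,0,0,0,0]]' | egrep 'posi|contact|finger'; done;  python3 -c "
from h import *
go([-60,0,95])"
```

```text
position: [511.1, -1.9, 96.6]
contact_force: [0.2, 0.3, -0.1]
finger_force: 0.0
position: [511.9, -1.6, 96.4]
contact_force: [0.1, 0.0, 0.8]
finger_force: 0.0
position: [513.0, -2.0, 96.2]
contact_force: [-2.7, 0.7, 0.4]
finger_force: 0.9
position: [513.1, -2.2, 96.0]
contact_force: [-5.8, 1.8, 4.0]
finger_force: 2.9
at [-60.2   1.2  96. ] shift/80 [-0.002 -0.015  0.012] turn/pi [ 0.0001 -0.0016  0.0004]
```

The middle bolt is rigid at -60 and the +100 one yielded to -55, so +100 is the loose one. Next I'll back off, tilt the tool and pre-grasp its lug.

```bash
python3 -m pendant '[[0.25,0,0,0,0,0],[0.2,0.42,-0.3,0,0,0],[0,0.42,-0.25,0,0,0],[0,0.42,0,0,0,0],[0,0,0,0,0,0]]' 0 | tail -5;  python3 -c "
from h import *
go([-96.4,101,118.4],0.436)"
```

```text
position: [488.5, 103.4, 141.5]
eef_rot: [0.111, 3.136, 0.002]
contact_force: [0.9, -1.1, 0.1]
opening: 0.421
finger_force: 0.0
at [-92.6 104.8 141.5] shift/80 [ 0.048 -0.047  0.288] turn/pi [ 0.0007 -0.1377  0.0012]
```

```bash
python3 -m pendant '[[0.02,-0.02,0.07,0,-0.035,0],[0,-0.02,0.07,0,-0.035,0],[0,0,0.07,0,-0.035,0],[0,0,0.07,0,-0.035,0],[0,0,0,0,0,0]]' | head -4;  python3 - <<'E'
from h import *
go([-71,101,64],0.436)
s=bot.get_state(); p,d=cams.read_camera("wrist"); cv2.imwrite("pics/w6.png",p[:,:,::-1]); print(np.round(proj(b2w([-80,100,74]),"wrist",s),1),s["opening"])
E
```

```text
clock: 11.25
position: [483.7, 96.4, 116.0]
eef_rot: [0.097, 2.706, -0.024]
contact_force: [-0.3, 0.3, -1.2]
at [-96.9  97.4 116. ] shift/80 [-0.021  0.045  0.726] turn/pi [-0.0002 -0.0005  0.0012]
[263.  212.9] 0.49697960853666473
```

View pics/w6.png

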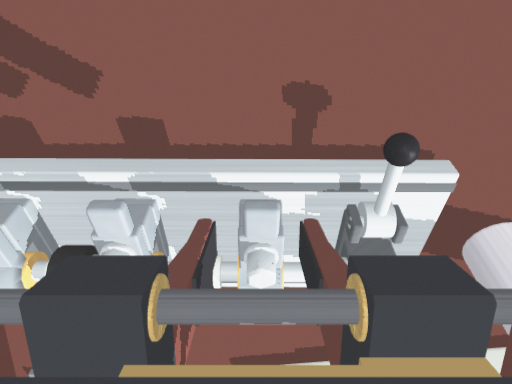

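The lug at (260,215) is centred between the open fingers, so I'll advance and close.

```bash
python3 -m pendant '[[-0.02,0.03,0.24,0,0,0],[0,0,0.24,0,0,0],[0,0,0.24,0,0,0],[0,0,0,0,0,0]]';python3 -m pendant '[[0,0,0,0,0,0],[0,0,0,0,0,0],[0,0,0,0,0,0],[0,0,0,0,0,0],[0,0,0,0,0,0]]' -1 20;  python3 -c "
from h import *
go([-71,101,64],0.436)"
```

```text
clock: 11.7
position: [521.4, 99.6, 74.9]
eef_rot: [0.104, 2.712, -0.035]
contact_force: [0.0, -0.2, 0.3]
opening: 0.503
finger_force: 0.0
clock: 12.2
position: [518.9, 96.7, 76.1]
eef_rot: [0.106, 2.713, -0.039]
contact_force: [9.0, -26.1, -3.8]
opening: 0.358
finger_force: 20.0
at [-61.9 100.3  76.1] shift/80 [0.166 0.01  0.09 ] turn/pi [-0.0041 -0.0029 -0.    ]
```

The tool stopped about 9 mm off in x and 12 mm high, and it's gripping the 32 mm cap body rather than the lug. I'll check the joints before releasing.

```bash
python3 -m pendant '[[0,0,0,0,0,0],[0,0,0,0,0,0],[0,0,-0.3,0,0,0],[0,0,-0.3,0,0,0],[0,0,0,0,0,0]]' 0;  python3 -c "
from h import *
print(bot.get_state()['joints'])
go([-71,101,64],0.436)"
```

```text
clock: 12.7
position: [497.8, 102.6, 121.1]
eef_rot: [0.102, 2.709, -0.031]
contact_force: [0.9, -0.5, -0.4]
opening: 0.502
finger_force: 0.0
[ 0.13573203  0.25625778  2.1655372  -0.30851715  0.31258008 -1.08518886]
at [-83.4 104.6 121.1] shift/80 [ 0.158 -0.041  0.714] turn/pi [-0.002  -0.0017  0.0003]
```

Joint 5 is close to its limit with the forward tilt, so I'll go in with the tool vertical.

```bash
python3 -m pendant '[[0.1,-0.04,-0.05,0,0.035,0],[0,0,0,0,0.035,0],[0,0,0,0,0.035,0],[0,0,0,0,0.034,0],[0,0,0,0,0,0]]' | head -3;  python3 -c "
from h import *
go([-71,101.5,62])"
```

```text
clock: 13.2
position: [492.8, 99.4, 119.2]
eef_rot: [-0.122, -3.132, 0.01]
at [-88.1 101.1 119.2] shift/80 [-0.218  0.011  0.713] turn/pi [-0.0021 -0.0021 -0.001 ]
```

```bash
python3 -m pendant '[[-0.21,0.01,0,0,-0.002,0],[0,0,0.24,0,0,0],[0,0,0.24,0,0,0],[0,0,0.24,0,0,0],[0,0,0,0,0,0]]'; python3 -c "
from h import *
go([-71,101.5,62])"
```

```text
clock: 13.7
position: [502.1, 98.6, 58.9]
eef_rot: [-0.12, -3.133, 0.012]
contact_force: [0.7, -0.0, 0.7]
opening: 0.498
finger_force: 0.0
at [-78.7 101.   58.9] shift/80 [-0.096  0.006 -0.04 ] turn/pi [-0.0026 -0.002  -0.0006]
```

```bash
python3 -m pendant '[[-0.08,0,-0.03,0,0,0],[0,0,0,0,0,0]]' | head -2; python3 -m pendant '[[0,0,0,0,0,0],[0,0,0,0,0,0],[0,0,0,0,0,0],[0,0,0,0,0,0]]' -1 20; python3 -c "
from h import *
go([-71,101.5,62])"
```

```text
clock: 13.9
position: [513.6, 98.4, 64.8]
clock: 14.3
position: [512.0, 96.7, 64.2]
eef_rot: [-0.119, -3.137, 0.015]
contact_force: [-1.2, -8.1, 3.8]
opening: 0.272
finger_force: 20.0
at [-68.8  99.8  64.2] shift/80 [0.028 0.021 0.027] turn/pi [-0.0031 -0.0006 -0.0002]
```

The opening of 24 mm means the lug is gripped. I'll work out the lifting arc.

```bash
python3 - <<'E'
from h import *
k=.6;N=15;ph=np.linspace(0,1.0,N+1)
def tcp(a):
    c,s=np.cos(a),np.sin(a); g=np.array([48-116.8*c+12*s,0,60+116.8*s+12*c])
    M=R.from_euler("y",k*a)*R.from_matrix(np.diag([-1,1,-1.])); return g+M.apply([0,0,8]),M
for a,b in zip(ph[:-1],ph[1:]):
    p,M=tcp(a);q,Q=tcp(b); print((M.inv().apply(q-p)/80).round(3),((M.inv()*Q).as_rotvec()/np.pi).round(4))
E
```

```text
[-0.009  0.    -0.097] [0.     0.0127 0.    ]
[-0.012  0.    -0.097] [0.     0.0127 0.    ]
[-0.014  0.    -0.096] [0.     0.0127 0.    ]
[-0.017  0.    -0.096] [0.     0.0127 0.    ]
[-0.019  0.    -0.095] [0.     0.0127 0.    ]
[-0.022  0.    -0.094] [0.     0.0127 0.    ]
[-0.025  0.    -0.094] [0.     0.0127 0.    ]
[-0.027  0.    -0.093] [0.     0.0127 0.    ]
[-0.029  0.    -0.092] [0.     0.0127 0.    ]
[-0.032  0.    -0.091] [0.     0.0127 0.    ]
[-0.034  0.    -0.09 ] [0.     0.0127 0.    ]
[-0.037  0.    -0.089] [0.     0.0127 0.    ]
[-0.039  0.    -0.088] [0.     0.0127 0.    ]
[-0.041  0.    -0.087] [0.     0.0127 0.    ]
[-0.044  0.    -0.086] [0.     0.0127 0.    ]
```

```bash
python3 -m pendant '[[-0.009,0,-0.097,0,0.0127,0],[-0.012,0,-0.097,0,0.0127,0],[-0.014,0,-0.096,0,0.0127,0],[-0.017,0,-0.096,0,0.0127,0],[0,0,0,0,0,0]]'; python3 -c "
from h import *
go([-71,101.5,62])"
```

```text
clock: 14.8
position: [517.2, 96.3, 94.3]
eef_rot: [-0.115, -2.973, 0.005]
contact_force: [-2.7, -6.2, -1.2]
opening: 0.27
finger_force: 21.7
at [-63.5  99.8  94.3] shift/80 [0.026 0.025 0.413] turn/pi [-0.0031 -0.0528 -0.0007]
```

The cap is lifting freely with low force, so I'll carry on up the arc.

```bash
python3 -m pendant '[[-0.019,0,-0.095,0,0.0127,0],[-0.022,0,-0.094,0,0.0127,0],[-0.025,0,-0.094,0,0.0127,0],[-0.027,0,-0.093,0,0.0127,0],[-0.029,0,-0.092,0,0.0127,0],[-0.032,0,-0.091,0,0.0127,0],[0,0,0,0,0,0]]'; python3 -m pendant '[[-0.034,0,-0.09,0,0.0127,0],[-0.037,0,-0.089,0,0.0127,0],[-0.039,0,-0.088,0,0.0127,0],[-0.041,0,-0.087,0,0.0127,0],[-0.044,0,-0.086,0,0.0127,0],[0,0,0,0,0,0],[0,0,0,0,0,0],[0,0,0,0,0,0]]'; python3 - <<'E'
from h import *
go([-71,101.5,62])
s=bot.get_state(); g=w2b(s["position"]-R.from_rotvec(s["eef_rot"]).apply([0,0,8])); r=g-[48,0,60]; print("cap angle",np.arctan2(r[2],-r[0])-np.arctan2(12,116.8), np.hypot(r[0],r[2]))
a=cams.read_camera("scene")[0]; cv2.imwrite("pics/s7.png",cv2.resize(a[100:280,120:360,::-1],None,fx=3,fy=3,interpolation=2))
E
```

```text
clock: 15.5
position: [538.2, 94.7, 134.0]
eef_rot: [-0.107, -2.729, -0.007]
contact_force: [-7.8, -6.0, 1.8]
opening: 0.27
finger_force: 25.0
clock: 16.3
position: [567.0, 92.5, 159.4]
eef_rot: [-0.101, -2.528, -0.017]
contact_force: [-9.5, -7.1, 7.7]
opening: 0.273
finger_force: 29.0
at [-13.6  99.8 159.4] shift/80 [-0.111  0.034  1.409] turn/pi [-0.0032 -0.1945 -0.0014]
cap angle 0.9747991024734638 120.30721682540155
```

View pics/s7.png

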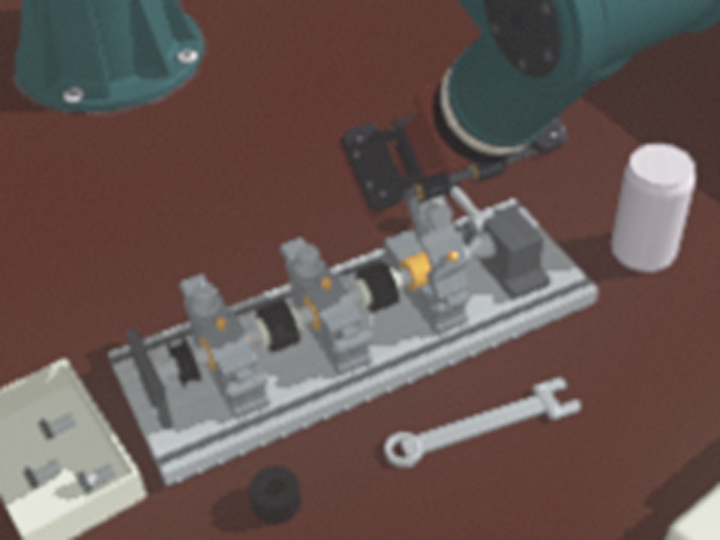

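The view shows the loose cap raised and held at about (430,215). The end stop is against the shaft (520,245), the lever rod is lying flat (470,210) and the bystanders haven't moved. The cap is at about 0.97 rad and still, so I'll hand in.

```bash
python3 -c "
from h import *
s=bot.get_state(); print(s['finger_force'],s['opening'],np.abs(s['joint_velocities']).max())
print(order.finish_job())"
```

```text
29.02494790032506 0.2708562943619725 0.002650344713898917
the job is handed in; nothing more can be done
None
```

The job is handed in: the lever is flat and locked, the loose bolt was the one at bed y = +100 mm (nearest the end stop; I didn't tap the third), and the gripper is holding its cap about 0.97 rad (56°) open, though no verdict came back.

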